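Put the camera kit back in its foams

ROBOT

A 6-joint arm with a two-finger parallel gripper is mounted at the origin on the work surface. World frame = base frame: x ahead of the robot, y to its left, z up, the work surface at z = 0. Lengths are in m, angles in rad, forces in N, time in s.
With the tool pointing down it reaches from about 0.25 to 0.8 m from the base axis. Payload 3.9 kg.
Tool frame: the origin (TCP) lies midway between the tips of the shut fingers; the grasp point (between the pads) lies 19 mm behind it (ctrl.pinch_z is the distance from the TCP to the grasp point, in m); z points along the fingers, y is the line along which they close (so a half turn about z gives the same grasp; the last joint's range is limited). The gripper opens to 85 mm and grips with 20 to 120 N. Pads are 22 mm wide; open, the fingers measure 114 mm over their backs; the gripper's body (76 mm by 85 mm) begins 54 mm behind the grasp point. The pads swing forward as they close: fully open they stand 13 mm farther back than shut.
Start: joints at [-1.336, 0.26, -0.138, 1.173, 0, 1.571], TCP at [0.122, -0.511, 0.231] pointing down, gripper open.
Joint ranges: [-2.78, 2.78], [-0.83, 1.72], [-1.28, 1.37], [-1.9, 2.12], [-1.57, 1.48], [-3.14, 3.14]. Speed limits (rad/s): [2.57, 2.57, 3.14, 3.14, 3.14, 3.14].

INTERFACE

Orientations are given as a unit quaternion [x, y, z, w].
In Python, from station import ctrl gives the robot as it stands.
- The arm moves only by the tool jog_arm, never from a script. Its argument "plan" is a list that holds one entry, the list of rows, each a list of 6 numbers: the shift along the tool's x, y, z scaled (see below), then the turn, a rotation vector about the tool's x, y, z scaled (see below). A call has 1 to 12 rows; each row shifts and turns the commanded pose from where the row before left it, along the tool's axes as they then stand; what a row does not reach is not made up. The controller multiplies each number of a shift by 0.3 m and each number of a turn by 45 degrees. A row lasts 1/10 s, in which the tool goes at most 50 mm and 8.59 degrees, less where a joint would pass 70% of its speed; a pose out of reach is approached as far as the arm can. A call with a number of a shift or a turn outside -1 to 1 is refused whole. A call with a gripper value outside its range is refused whole. "jaw" is the opening, from 0 (shut) to 1 (fully open), set as the call begins (left out, the last holds). The fingers move at their own pace and stop on an object; "grip_force" is the grip in N (left out, the last holds). Time passes only in rows, so rows that do not move let the fingers close. It gives the time, the measured TCP pose, the force, the opening and the grip force at its end, in the units of the state.
- ctrl.get_obs(): the state, without advancing time (a new reading comes with each control period).
- ctrl.snapshot(name): name is "scene" or "top"; returns a dict with "img" (420x560x3 uint8, red, green, blue), "fovy" (degrees; the focal length in pixels is half the picture's height over the tangent of half this angle, whatever the lens; pixels are square), "cx", "cy" (the principal point, pixels), "k1" (the pictures are not rectified: a ray, as slopes to the right and down, at radius r is drawn at 1 + k1 r^2 times it, then the intrinsics apply), "rvec" (rotation vector, rad) and "tvec" (3), from world to camera coordinates, as OpenCV has them. Camera axes: x right, y down, z forward; pixel columns grow to the right and rows downward; lengths in m; the calibration is good to about 2 mm. A picture is of the moment at which its call begins. There is no depth.
- ctrl.hand_in(): hands the job in; it is judged then, once.
Trained networks look in the newest picture that a camera, given by its name, has taken for a name from the list of things; names that differ only in an ending like _2 or _b are one class to them, and where a whole thing is asked for, a point or a joint stands for the part that bears it (a point fixed in the world has none). Each returns a list of dicts, best first, with "conf" (0 to 1); they miss things now and then, are a little off and sometimes report something else, mostly with a low value. They report only what shows in the picture. A call takes as long as a camera call. They do not tell look-alikes from the thing itself.
- ctrl.boxes_of(camera, name): "extent" ([left, top, right, bottom] as shares, 0 to 1, of the picture: columns of its width, rows of its height, round what is visible of it).
- ctrl.cut_out(camera, name): "region" (420x560 bool, what is visible of it) and "extent" ([left, top, right, bottom] as shares, 0 to 1, of the picture: columns of its width, rows of its height, round what is visible of it).
The state is a dict: "clock": time; "joints": joint angles; "dq": joint speeds; "joint_torque": joint torques, N m; "tcp_pos": TCP position; "orientation": TCP orientation; "wrist_force": force on the tool from outside, world axes, zero at the start; "moment": the same for the moment, N m; "finger_gap": finger opening in m; "finger_force": force on a finger pad.
Only numpy, scipy, OpenCV 4.12 (cv2) and the standard library are available. Lean on these libraries where they do the work, as an engineer would, in place of code of your own. Each camera call takes 0.05 s, during which the arm holds its last target. There are 200 camera calls.

TASK

The shoot is over: put the kit lying on the desk away in the three foam inserts. Each of the two lenses goes upright, front glass up, into a round well of the lens foam, each of the two board cameras lens up into a square pocket of the board foam, and the filter flat into the wide shallow pocket of the filter foam, one thing to a pocket and each right down on the pocket's floor. Set everything down gently rather than dropping it, and leave the camera that stands set up on its mini tripod exactly as it is.

Things in the scene. Friction and masses are not known exactly. Their poses are not given: they have to be found in the camera images.
- lens_long: The longer lens: a black cylinder 36 mm in diameter, 62 mm tall, about 120 g, standing upright on its rear cap, glass up. Origin: centre of its underside; z up along its axis. It goes into a round well.
- lens_short: The shorter, stouter lens: a black cylinder 42 mm in diameter, 48 mm tall, about 90 g, standing upright on its rear cap, glass up. Origin: centre of its underside; z up along its axis. It goes into the other round well.
- board_a: Bare board camera, lens up: two green circuit boards 40 x 40 mm, dark block between (square body 22 mm tall, sides along its x and y, may be gripped on any side), on top a black lens holder 20 x 20 x 10 mm and a barrel 16 mm in diameter; 44 mm tall in all, 60 g. Origin: centre of its underside, z up; any yaw. Both board cameras are alike.
- board_b: Bare board camera, lens up: two green circuit boards 40 x 40 mm, dark block between (square body 22 mm tall, sides along its x and y, may be gripped on any side), on top a black lens holder 20 x 20 x 10 mm and a barrel 16 mm in diameter; 44 mm tall in all, 60 g. Origin: centre of its underside, z up; any yaw. Both board cameras are alike.
- filter: Screw-in photographic filter: a flat black ring 56 mm in diameter and 12 mm tall with grey glass in it, about 40 g, lying flat on the table. Origin: centre of its underside; z up.
- lens_foam: Lens foam: a firm foam insert with two deep round wells, 90 (x) by 156 (y) by 30 mm tall, dark grey, pale pocket floors, fixed to the table. Origin: centre of its underside, z up; yaw up to 15 degrees. Wells 58 mm in diameter, 24 mm deep, centres at x = 0, y = -36 and +36 mm in its frame, floors 6 mm above its underside. Either lens may go into either well.
- board_foam: Board foam: a firm foam insert with two square pockets, 90 (x) by 156 (y) by 30 mm tall, dark grey, pale pocket floors, fixed to the table. Origin: centre of its underside, z up; yaw up to 15 degrees. Pockets 62 by 62 mm (sides along its x and y), 10 mm deep, centres at x = 0, y = -36 and +36 mm in its frame, floors 20 mm above its underside. Either camera may go into either pocket, at any yaw.
- filter_foam: Filter foam: a firm foam insert with one wide, shallow round pocket in the middle, 90 (x) by 156 (y) by 30 mm tall, dark grey, pale pocket floors, fixed to the table. Origin: centre of its underside, z up; yaw up to 15 degrees. Pocket 78 mm in diameter, 5 mm deep, centred at x = 0, y = 0, floor 25 mm above its underside.
- tripod_cam: A board camera set up on a black mini tripod near one end of the work area (left or right), its lens looking sideways; three legs with feet 55 mm from the middle, 150 mm tall. Origin: centre between the feet, on the table; z up. Loose; not to be moved or knocked.
Not all that is in view belongs to the job. What is shaped like the lens_long but blue or pink is not meant.

How it is judged:
At the end, for the whole second after the job is handed in: One lens in each well, one board camera (lens up) in each square pocket, the filter flat in its pocket: all within 14 mm in x and y of the pocket centre, within 3 mm of its floor, upright within 0.1 rad, released, at rest. Tripod camera upright, moved under 20 mm (((x of lens_long in the frame of lens_foam between -0.014 and 0.014 m and y of lens_long in the frame of lens_foam between 0.022 and 0.05 m and z of lens_long in the frame of lens_foam between 0.003 and 0.009 m and x of lens_short in the frame of lens_foam between -0.014 and 0.014 m and y of lens_short in the frame of lens_foam between -0.05 and -0.022 m and z of lens_short in the frame of lens_foam between 0.003 and 0.009 m) or (x of lens_long in the frame of lens_foam between -0.014 and 0.014 m and y of lens_long in the frame of lens_foam between -0.05 and -0.022 m and z of lens_long in the frame of lens_foam between 0.003 and 0.009 m and x of lens_short in the frame of lens_foam between -0.014 and 0.014 m and y of lens_short in the frame of lens_foam between 0.022 and 0.05 m and z of lens_short in the frame of lens_foam between 0.003 and 0.009 m)) and ((x of board_a in the frame of board_foam between -0.014 and 0.014 m and y of board_a in the frame of board_foam between 0.022 and 0.05 m and z of board_a in the frame of board_foam between 0.017 and 0.023 m and x of board_b in the frame of board_foam between -0.014 and 0.014 m and y of board_b in the frame of board_foam between -0.05 and -0.022 m and z of board_b in the frame of board_foam between 0.017 and 0.023 m) or (x of board_a in the frame of board_foam between -0.014 and 0.014 m and y of board_a in the frame of board_foam between -0.05 and -0.022 m and z of board_a in the frame of board_foam between 0.017 and 0.023 m and x of board_b in the frame of board_foam between -0.014 and 0.014 m and y of board_b in the frame of board_foam between 0.022 and 0.05 m and z of board_b in the frame of board_foam between 0.017 and 0.023 m)) and x of filter in the frame of filter_foam between -0.014 and 0.014 m and y of filter in the frame of filter_foam between -0.014 and 0.014 m and z of filter in the frame of filter_foam between 0.022 and 0.028 m and angle between each of lens_long, lens_short, board_a, board_b, filter, tripod_cam's own z axis and vertical below 0.1 rad and linear speed of each of lens_long, lens_short, board_a, board_b, filter below 0.02 m/s and contact force between each of lens_long, lens_short, board_a, board_b, filter and the fingers below 0.1 N and distance of tripod_cam from where it was at the start of the episode below 0.02 m); the robot touches nothing.
It fails at once if a lens, board camera or filter was dropped (it fell freely faster than 0.8 m/s, a fall of more than about 33 mm) ((linear speed of lens_long above 0.8 m/s and contact force between lens_long and the fingers below 0.02 N) or (linear speed of lens_short above 0.8 m/s and contact force between lens_short and the fingers below 0.02 N) or (linear speed of board_a above 0.8 m/s and contact force between board_a and the fingers below 0.02 N) or (linear speed of board_b above 0.8 m/s and contact force between board_b and the fingers below 0.02 N) or (linear speed of filter above 0.8 m/s and contact force between filter and the fingers below 0.02 N)).
It fails at once if the camera on its tripod was moved by more than 20 mm or tipped (distance of tripod_cam from where it was at the start of the episode above 0.02 m or angle between tripod_cam's own z axis and vertical above 0.3 rad).
It also fails if it takes over 115 s, if anything falls off the work surface, if the arm or the gripper's body presses on something with over 40 N, if the wrist force passes 120 N, or if a joint passes its speed limit or range.

## Working session

There is one attempt and no reset: what is moved stays moved. The work goes in short steps, Python scripts to look and compute and a tool call to move; the robot and the scene stay as the last step left them, time stands still between calls to the robot, and variables do not carry over. Pictures are saved under pics/ and viewed, at most 14 in all, crops included, and the job is handed in when it is done.

Besides the shell and the picture viewer there is one more tool, called after "Emit:" as name(argument=value, ...), one argument or row to a line, values as JSON. jog_arm: Moves the arm, as the interface text tells. Its arguments: {"type":"object","properties":{"plan":{"type":"array","items":{"type":"array","items":{"type":"array","items":{"type":"number"}}}},"jaw":{"type":"number"},"grip_force":{"type":"number"}},"required":["plan"]}

```bash
ls; mkdir -p pics; python3 - <<'E'
from station import ctrl
import cv2
for n in ("scene","top"):
    s=ctrl.snapshot(n); cv2.imwrite(f"pics/{n}0.png",s["img"][:,:,::-1])
    print(n,{k:v for k,v in s.items() if k!="img"})
print(ctrl.get_obs())
E
```

```text
pics
scene {'fovy': 48.43215648770787, 'cx': 272.09663551557367, 'cy': 208.59306093547522, 'k1': 0.020366280311001912, 'rvec': array([ 2.05520206,  0.92774204, -0.45847856]), 'tvec': array([-0.343161  , -0.20159039,  1.58006777])}
top {'fovy': 43.0921635930262, 'cx': 278.55983091675677, 'cy': 215.55056575912948, 'k1': -0.03741019414754801, 'rvec': array([ 2.12455772, -2.10204736,  0.20248362]), 'tvec': array([0.00387992, 0.50898956, 1.63097035])}
{'clock': 0.1, 'joints': array([-1.33600304e+00,  2.60653019e-01, -1.39257323e-01,  1.17270622e+00,
       -2.14507747e-05,  1.57081639e+00]), 'dq': array([-0.00015828, -0.00051535,  0.00317168, -0.00069896, -0.00035347,
       -0.00045295]), 'joint_torque': array([ 1.41230616e-03, -4.06506729e+01,  2.54527456e+01,  1.00903140e-02,
       -3.27429075e-05, -6.64779890e-06]), 'tcp_pos': array([ 0.12198528, -0.50999045,  0.23052342]), 'orientation': array([ 9.93117687e-01,  1.17117171e-01, -1.17259824e-04, -9.02593336e-04]), 'wrist_force': array([-0.12183536,  0.33009258, -0.40770917]), 'moment': array([-0.02120114,  0.04377655,  0.01759008]), 'finger_force': 0.0, 'finger_gap': 0.08527279563111068}
```

View pics/top0.png

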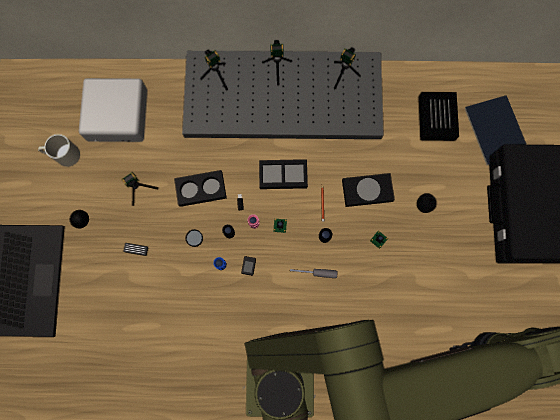

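View pics/scene0.png

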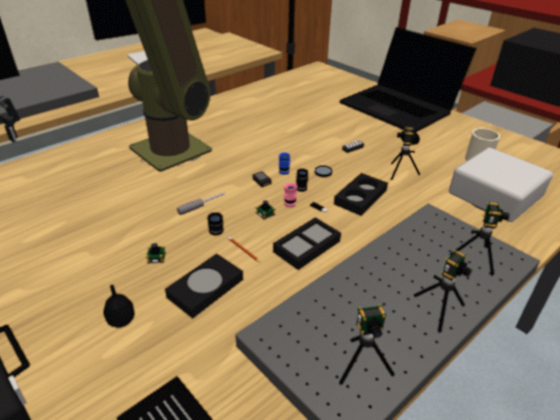

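```bash
cat > h.py <<'E'
import numpy as np, cv2
from station import ctrl
def K(s):
    f=210/np.tan(np.radians(s["fovy"]/2)); return np.array([[f,0,s["cx"]],[0,f,s["cy"]],[0,0,1.]]), np.array([s["k1"],0,0,0,0.])
def unproj(s,uv,z):
    k,d=K(s); p=cv2.undistortPoints(np.array(uv,float).reshape(-1,1,2),k,d).reshape(-1,2)
    R=cv2.Rodrigues(s["rvec"])[0]; c=-R.T@s["tvec"]
    r=np.c_[p,np.ones(len(p))]@R
    return c+r*((z-c[2])/r[:,2])[:,None]
def proj(s,X):
    k,d=K(s); return cv2.projectPoints(np.array(X,float).reshape(-1,1,3),s["rvec"],s["tvec"],k,d)[0].reshape(-1,2)
E
python3 - <<'E'
from h import *
for cam in ("top","scene"):
    s=ctrl.snapshot(cam); R=cv2.Rodrigues(s["rvec"])[0]; print(cam,"campos",-R.T@s["tvec"])
    for n in "lens_long lens_short board_a filter lens_foam board_foam filter_foam tripod_cam".split():
        for d in ctrl.cut_out(cam,n):
            m=d["region"]; v,u=np.nonzero(m); e=np.array(d["extent"])*[560,420,560,420]
            if d["conf"]>.2: print(n,round(d["conf"],2),e.round(0),u.mean().round(1),v.mean().round(1),m.sum(), cv2.minAreaRect(np.c_[u,v].astype(np.float32)))
E
```

```text
top campos [ 0.17679578 -0.00557772  1.69937101]
lens_long 0.65 [259. 158. 310. 190.] 283.3 173.9 1362 ((283.0, 173.5), (29.0, 48.0), 90.0)
lens_long 0.43 [250. 216. 254. 230.] 252.8 220.7 101 ((252.5, 221.0), (12.0, 9.0), 90.0)
lens_short 0.73 [320. 229. 332. 243.] 324.8 234.9 175 ((324.7500305175781, 234.75003051757812), (13.435027122497559, 14.142135620117188), 45.0)
board_a 0.66 [372. 229. 391. 250.] 378.6 238.6 176 ((378.5, 238.5), (12.727922439575195, 14.142135620117188), 45.0)
board_a 0.63 [272. 218. 287. 234.] 279.4 225.1 192 ((279.5, 225.5), (15.0, 13.0), 90.0)
filter 0.6 [184. 230. 203. 248.] 193.5 237.9 235 ((193.5, 238.0), (16.0, 17.0), 90.0)
lens_foam 0.9 [172. 172. 226. 209.] 199.9 188.0 1453 ((199.8378448486328, 188.02700805664062), (29.920616149902344, 49.648494720458984), 80.53767395019531)
board_foam 0.97 [259. 160. 309. 190.] 282.6 173.9 1286 ((283.0, 174.0), (28.0, 48.0), 90.0)
filter_foam 0.88 [345. 176. 392. 210.] 367.7 189.6 1436 ((367.8997497558594, 189.56431579589844), (29.083545684814453, 50.319149017333984), 83.8844985961914)
tripod_cam 0.73 [126. 175. 140.
[... 929 characters left out ...]
 (16.799999237060547, 17.200000762939453), 53.13010025024414)
board_a 0.68 [146. 244. 167. 261.] 155.0 253.5 313 ((155.0, 252.5), (19.0, 18.0), 90.0)
filter 0.7 [315. 161. 331. 181.] 323.0 170.9 215 ((323.0, 171.0), (14.0, 18.0), 90.0)
board_foam 0.88 [274. 218. 342. 271.] 306.5 242.7 2025 ((307.1153564453125, 241.9230499267578), (36.61021423339844, 66.28667449951172), 56.3099365234375)
filter_foam 0.79 [164. 255. 244. 316.] 203.5 284.7 2842 ((204.5334014892578, 284.54833984375), (42.535926818847656, 78.7042007446289), 55.3758430480957)
tripod_cam 0.69 [390. 130. 419. 177.] 404.7 147.2 431 ((402.19024658203125, 152.14602661132812), (46.885353088378906, 26.690994262695312), 82.50414276123047)
```

```bash
python3 - <<'E'
import cv2
a=cv2.imread("pics/top0.png")[150:285,165:400]; cv2.imwrite("pics/topc.png",cv2.resize(a,None,fx=3.4,fy=3.4,interpolation=cv2.INTER_CUBIC))
a=cv2.imread("pics/scene0.png")[120:320,135:435]; cv2.imwrite("pics/scenec.png",cv2.resize(a,None,fx=2.66,fy=2.66,interpolation=cv2.INTER_CUBIC))
E
```

```text
(no output)
```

View pics/topc.png

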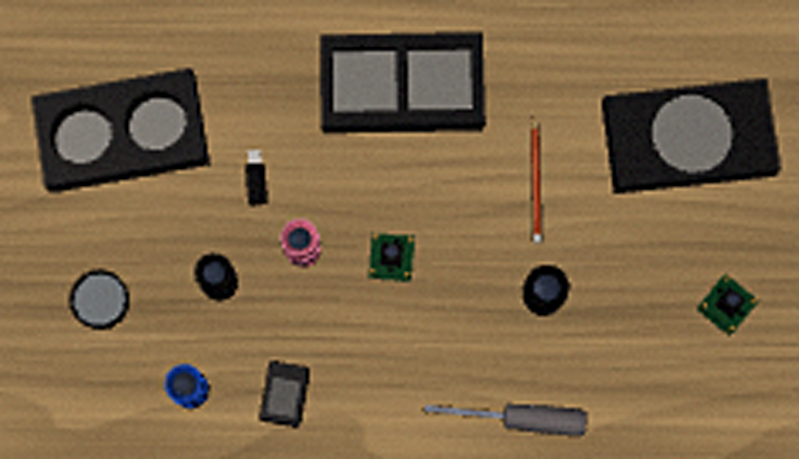

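View pics/scenec.png

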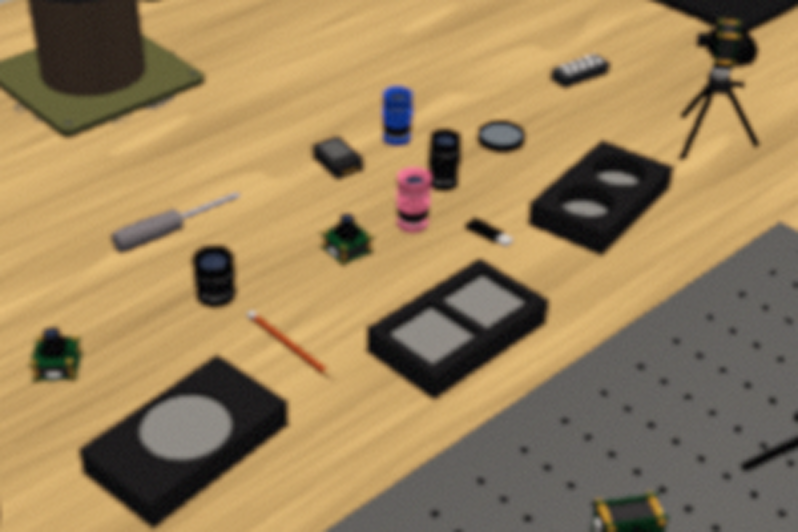

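```bash
cat > fit.py <<'E'
from h import *
from scipy.optimize import minimize
def box(a,b,z0,z1): return np.array([[x*a/2,y*b/2,z] for x in(-1,1) for y in(-1,1) for z in(z0,z1)])
def cyl(d,z0,z1):
    t=np.linspace(0,2*np.pi,40); return np.concatenate([np.c_[d/2*np.cos(t),d/2*np.sin(t),0*t+z] for z in(z0,z1)])
foam=[box(.09,.156,0,.03)]; brd=[box(.04,.04,0,.022),box(.02,.02,.022,.032),cyl(.016,.032,.044)]
M=dict(lens_long=[cyl(.036,0,.062)],lens_short=[cyl(.042,0,.048)],board_a=brd,board_b=brd,filter=[cyl(.056,0,.012)],lens_foam=foam,board_foam=foam,filter_foam=foam)
U=4
def fg(s,win):
    l,t,r,b=win; a=cv2.resize(s["img"][t:b,l:r],None,fx=U,fy=U,interpolation=cv2.INTER_CUBIC).astype(int)
    return (a[...,0]-a[...,2]<22)|(a[...,0]<62)
def sil(s,win,parts,p,z=0):
    l,t,r,b=win; m=np.zeros(((b-t)*U,(r-l)*U),np.uint8); c,n=np.cos(p[2]),np.sin(p[2])
    for X in parts:
        Y=np.c_[X[:,:2]@np.array([[c,n],[-n,c]])+p[:2],X[:,2]+z]
        q=(proj(s,Y)-[l,t]+.5)*U-.5
        cv2.fillConvexPoly(m,cv2.convexHull(np.round(q*16).astype(np.int32)),1,shift=4)
    return m>0
def fit(snaps,name,p0,z=0,pad=6):
    data=[]
    for s in snaps:
        P=np.concatenate(M[name])+[p0[0],p0[1],z]; q=proj(s,P)
        l,t=np.floor(q.min(0)-pad).astype(int); r,b=np.ceil(q.max(0)+pad).astype(int); w=(max(l,0),max(t,0),min(r,560),min(b,420))
        f=fg(s,w); _,lab=cv2.connectedComponents(f.astype(np.uint8)); 
        k=np.bincount(lab[sil(s,w,M[name],p0,z)&f].ravel()).argmax() if f.any() else 0
        data.append((s,w,lab==k))
    def cost(p):
        c=0
        for s,w,f in data:
            m=sil(s,w,M[name],p,z); c-=(m&f).sum()/max(1,(m|f).sum())
        return c/len(data)
    best=None
    for y0 in ([p0[2]] if len(p0)>2 and name[:3]!="boa" or 'foam' in name else [-.6,-.2,.2,.6]):
        r=minimize(cost,[p0[0],p0[1],y0],method="Nelder-Mead",options=dict(initial_simplex=np.array([p0[0],p0[1],y0])+np.array([[0,0,0],[.008,0,0],[0,.008,0],[0,0,.15]])))
        if best is None or r.fun<best.fun: best=r
    return best.x,-best.fun
E
python3 - <<'E'
from fit import *
T=ctrl.snapshot("top"); S=ctrl.snapshot("scene")
seed=dict(lens_long=(228,231.5,.03),lens_short=(325,235,.025),board_a=(279.5,225.5,.02),board_b=(378.5,239,.02),filter=(194,238,.01),lens_foam=(200,188,.03),board_foam=(283,174,.03),filter_foam=(368,189.5,.03))
for n,(u,v,z) in seed.items():
    p=unproj(T,[u,v],z)[0]; o=[]
    for ss in ([T,S],[T],[S]):
        x,c=fit(ss,n,[p[0],p[1],0.1 if 'foam' in n else 0.]); o.append((x.round(4).tolist(),round(c,3)))
    print(n,o)
E
```

```text
lens_long [([0.461, 0.1691, -0.1486], np.float64(0.783)), ([0.4609, 0.1691, -0.0015], np.float64(0.887)), ([0.4554, 0.1716, 0.1668], np.float64(0.688))]
lens_short [([0.4516, -0.1387, 0.0843], np.float64(0.811)), ([0.4525, -0.1392, 0.1548], np.float64(0.888)), ([0.4487, -0.1364, 0.0113], np.float64(0.738))]
board_a [([0.4852, 0.0056, -0.0846], np.float64(0.732)), ([0.4848, 0.0056, -0.081], np.float64(0.877)), ([0.4793, 0.0079, 0.8958], np.float64(0.652))]
board_b [([0.4425, -0.3114, -0.6751], np.float64(0.747)), ([0.4429, -0.3117, -0.6926], np.float64(0.892)), ([0.437, -0.3096, -0.4077], np.float64(0.651))]
filter [([0.4423, 0.2824, 0.2462], np.float64(0.818)), ([0.4421, 0.2824, -0.0696], np.float64(0.945)), ([0.4364, 0.2847, 0.0872], np.float64(0.698))]
lens_foam [([0.6053, 0.2667, 0.2002], np.float64(0.922)), ([0.6058, 0.267, 0.1878], np.float64(0.971)), ([0.6035, 0.2678, 0.2432], np.float64(0.886))]
board_foam [([0.6554, -0.0025, 0.0272], np.float64(0.93)), ([0.6557, -0.0029, 0.0301], np.float64(0.971)), ([0.6525, -0.0015, 0.0552], np.float64(0.897))]
filter_foam [([0.605, -0.2794, 0.116], np.float64(0.939)), ([0.6053, -0.2795, 0.1139], np.float64(0.975)), ([0.6023, -0.2789, 0.1418], np.float64(0.908))]
```

```bash
cat > go.py <<'E'
import sys; from h import *
from scipy.spatial.transform import Rotation as Ro
o=ctrl.get_obs(); R=Ro.from_quat(o["orientation"]); m=R.as_matrix(); a0=np.arctan2(m[1,0],m[0,0]); p=o["tcp_pos"]
x,y,z,a=map(float,sys.argv[1:5]); d=np.array([x,y,z])-p
def T(a): return np.array([[np.cos(a),np.sin(a),0],[np.sin(a),-np.cos(a),0],[0,0,-1.]])
print("t",o["clock"],"p",p.round(4),"a",round(a0,3),"tilt",m[:2,2].round(4),"F",o["wrist_force"].round(1),"gap",round(o["finger_gap"],4),o["finger_force"],"j",o["joints"].round(2))
print("shift units before turn",(T(a0).T@d/.3).round(3),"after turn",(T(a).T@d/.3).round(3),"turn z",round(-(a-a0)/(np.pi/4),3),"mm",np.linalg.norm(d)*1e3)
E
python3 go.py .443 -.3117 .10 .88
```

```text
t 1.1 p [ 0.1221 -0.5106  0.2313] a 0.235 tilt [-0. -0.] F [0.6 1.  0.3] gap 0.0854 0.0 j [-1.34  0.26 -0.14  1.17 -0.    1.57]
shift units before turn [ 1.194 -0.396  0.438] after turn [1.192 0.402 0.438] turn z -0.821 mm 399.67973736856766
```

Emit:
jog_arm(
  plan=[
    [[0, 0, 0.088, 0, 0, -0.164], [0, 0, 0.088, 0, 0, -0.164], [0, 0, 0.088, 0, 0, -0.164], [0, 0, 0.088, 0, 0, -0.164], [0, 0, 0.086, 0, 0, -0.165], [0.15, 0.05, 0, 0, 0, 0], [0.15, 0.05, 0, 0, 0, 0], [0.15, 0.05, 0, 0, 0, 0], [0.15, 0.05, 0, 0, 0, 0], [0.15, 0.05, 0, 0, 0, 0], [0.15, 0.05, 0, 0, 0, 0], [0.15, 0.05, 0, 0, 0, 0]],
  ],
  jaw=1,
  grip_force=30,
)

```text
clock: 2.3
tcp_pos: [0.4055, -0.3337, 0.1001]
orientation: [0.905, 0.426, 0.0, 0.0]
wrist_force: [-0.3, -1.4, -0.8]
finger_gap: 0.0851
finger_force: 0.0
```

```bash
python3 go.py .443 -.3117 .10 .88
```

```text
t 2.3 p [ 0.4055 -0.3337  0.1001] a 0.88 tilt [ 0.0004 -0.0005] F [-0.3 -1.4 -0.8] gap 0.0851 0.0 j [-0.69  0.35 -0.37  0.85 -0.    1.57]
shift units before turn [0.136 0.05  0.   ] after turn [0.136 0.05  0.   ] turn z -0.001 mm 43.504448040040025
```

Emit:
jog_arm(
  plan=[
    [[0.136, 0.05, 0, 0, 0, 0], [0, 0, 0, 0, 0, 0], [0, 0, 0.08, 0, 0, 0], [0, 0, 0.08, 0, 0, 0], [0, 0, 0.08, 0, 0, 0], [0, 0, 0.06, 0, 0, 0], [0, 0, 0, 0, 0, 0], [0, 0, 0, 0, 0, 0]],
  ],
)

```text
clock: 3.1
tcp_pos: [0.4408, -0.3132, 0.01]
orientation: [0.905, 0.425, -0.0, -0.0]
wrist_force: [0.7, -0.6, 0.3]
finger_gap: 0.0855
finger_force: 0.0
```

Emit:
jog_arm(
  plan=[
    [[0, 0, 0, 0, 0, 0], [0, 0, 0, 0, 0, 0], [0, 0, 0, 0, 0, 0], [0, 0, 0, 0, 0, 0], [0, 0, 0, 0, 0, 0], [0, 0, 0, 0, 0, 0], [0, 0, 0, 0, 0, 0], [0, 0, 0, 0, 0, 0]],
  ],
  jaw=0,
)

```text
clock: 3.9
tcp_pos: [0.4421, -0.3135, 0.0109]
orientation: [0.905, 0.426, 0.0, 0.001]
wrist_force: [-0.3, 0.8, 5.7]
finger_gap: 0.039
finger_force: 31.1
```

```bash
python3 go.py .6568 -.0388 .10 1.5
```

```text
t 3.9 p [ 0.4421 -0.3135  0.0109] a 0.88 tilt [ 0.0015 -0.0013] F [-0.3  0.8  5.7] gap 0.039 31.11313819885254 j [-0.62  0.47 -0.45  0.65 -0.    1.65]
shift units before turn [ 1.162 -0.032 -0.297] after turn [ 0.964  0.649 -0.297] turn z -0.79 mm 359.81373307232457
```

Emit:
jog_arm(
  plan=[
    [[0, 0, -0.04, 0, 0, 0], [0, 0, -0.08, 0, 0, -0.158], [0, 0, -0.08, 0, 0, -0.158], [0, 0, -0.06, 0, 0, -0.158], [0, 0, -0.04, 0, 0, -0.158], [0, 0, 0, 0, 0, -0.158], [0.12, 0.081, 0, 0, 0, 0], [0.12, 0.081, 0, 0, 0, 0], [0.12, 0.081, 0, 0, 0, 0], [0.12, 0.081, 0, 0, 0, 0], [0.12, 0.081, 0, 0, 0, 0], [0.12, 0.081, 0, 0, 0, 0]],
  ],
)

```text
clock: 5.1
tcp_pos: [0.6028, -0.1062, 0.1005]
orientation: [0.732, 0.682, -0.0, 0.0]
wrist_force: [0.5, -1.2, -1.3]
finger_gap: 0.039
finger_force: 30.5
```

Emit:
jog_arm(
  plan=[
    [[0.12, 0.081, 0, 0, 0, 0], [0.12, 0.081, 0, 0, 0, 0], [0, 0, 0, 0, 0, 0], [0, 0, 0, 0, 0, 0]],
  ],
)

```text
clock: 5.5
tcp_pos: [0.6557, -0.0383, 0.0999]
orientation: [0.731, 0.682, -0.0, -0.0]
wrist_force: [0.0, -0.4, -1.6]
finger_gap: 0.0391
finger_force: 30.6
```

```bash
python3 go.py .6568 -.0388 .031 1.5
```

```text
t 5.5 p [ 0.6557 -0.0383  0.0999] a 1.502 tilt [-0.0008 -0.0003] F [ 0.  -0.4 -1.6] gap 0.0391 30.558457374572754 j [-0.06  0.56 -0.02  1.   -0.    1.58]
shift units before turn [-0.001  0.004  0.23 ] after turn [-0.001  0.004  0.23 ] turn z 0.003 mm 68.8626348226747
```

Emit:
jog_arm(
  plan=[
    [[0, 0.004, 0.06, 0, 0, 0], [0, 0, 0.06, 0, 0, 0], [0, 0, 0.06, 0, 0, 0], [0, 0, 0.03, 0, 0, 0], [0, 0, 0.01, 0, 0, 0], [0, 0, 0.01, 0, 0, 0], [0, 0, 0, 0, 0, 0], [0, 0, 0, 0, 0, 0]],
  ],
)

```text
clock: 6.3
tcp_pos: [0.6574, -0.0396, 0.0317]
orientation: [0.732, 0.682, 0.0, 0.0]
wrist_force: [-0.2, -0.6, -1.0]
finger_gap: 0.0388
finger_force: 30.6
```

Emit:
jog_arm(
  plan=[
    [[0, 0, 0.003, 0, 0, 0], [0, 0, 0.003, 0, 0, 0], [0, 0, 0, 0, 0, 0]],
  ],
)

```text
clock: 6.6
tcp_pos: [0.6575, -0.0395, 0.0309]
orientation: [0.732, 0.682, 0.001, 0.001]
wrist_force: [-2.3, -0.2, 6.5]
finger_gap: 0.039
finger_force: 31.3
```

Emit:
jog_arm(
  plan=[
    [[0, 0, 0, 0, 0, 0], [0, 0, 0, 0, 0, 0], [0, 0, 0, 0, 0, 0], [0, 0, -0.02, 0, 0, 0], [0, 0, -0.06, 0, 0, 0], [0, 0, -0.1, 0, 0, 0], [0, 0, -0.07, 0, 0, 0]],
  ],
  jaw=0.7,
)

```text
clock: 7.3
tcp_pos: [0.6574, -0.0395, 0.1059]
orientation: [0.732, 0.682, 0.0, 0.0]
wrist_force: [0.5, 0.3, -0.2]
finger_gap: 0.0597
finger_force: 0.0
```

```bash
python3 go.py .485 .0056 .10 1.49
```

```text
t 7.3 p [ 0.6574 -0.0395  0.1059] a 1.5 tilt [ 0.0012 -0.    ] F [ 0.5  0.3 -0.2] gap 0.0597 0.0 j [-0.06  0.55 -0.    1.01  0.    1.58]
shift units before turn [ 0.109 -0.584  0.02 ] after turn [ 0.103 -0.585  0.02 ] turn z 0.013 mm 178.25367862667522
```

Emit:
jog_arm(
  plan=[
    [[0.026, -0.146, 0.02, 0, 0, 0.013], [0.026, -0.146, 0, 0, 0, 0], [0.026, -0.146, 0, 0, 0, 0], [0.025, -0.147, 0, 0, 0, 0], [0, 0, 0, 0, 0, 0], [0, 0, 0.08, 0, 0, 0], [0, 0, 0.08, 0, 0, 0], [0, 0, 0.08, 0, 0, 0], [0, 0, 0.06, 0, 0, 0], [0, 0, 0, 0, 0, 0], [0, 0, 0, 0, 0, 0]],
  ],
  jaw=1,
)

```text
clock: 8.4
tcp_pos: [0.4847, 0.005, 0.0084]
orientation: [0.735, 0.678, -0.0, -0.0]
wrist_force: [-0.0, -0.5, 0.1]
finger_gap: 0.0854
finger_force: 0.0
```

Emit:
jog_arm(
  plan=[
    [[0, 0, 0, 0, 0, 0], [0, 0, 0, 0, 0, 0], [0, 0, 0, 0, 0, 0], [0, 0, 0, 0, 0, 0], [0, 0, 0, 0, 0, 0], [0, 0, 0, 0, 0, 0], [0, 0, 0, 0, 0, 0], [0, 0, 0, 0, 0, 0]],
  ],
  jaw=0,
)

```text
clock: 9.2
tcp_pos: [0.4852, 0.0051, 0.009]
orientation: [0.735, 0.678, 0.001, 0.001]
wrist_force: [-1.4, -0.2, 5.8]
finger_gap: 0.0389
finger_force: 30.9
```

```bash
python3 go.py .6546 .0332 .10 1.6
```

```text
t 9.2 p [0.4852 0.0051 0.009 ] a 1.49 tilt [0.002 0.   ] F [-1.4 -0.2  5.8] gap 0.0389 30.869868993759155 j [ 0.01  0.4  -0.59  0.58 -0.    1.66]
shift units before turn [ 0.139  0.555 -0.303] after turn [ 0.077  0.567 -0.303] turn z -0.14 mm 194.30589468091858
```

Emit:
jog_arm(
  plan=[
    [[0, 0, -0.04, 0, 0, 0], [0, 0, -0.1, 0, 0, -0.14], [0, 0, -0.1, 0, 0, 0], [0, 0, -0.063, 0, 0, 0], [0.019, 0.142, 0, 0, 0, 0], [0.019, 0.142, 0, 0, 0, 0], [0.019, 0.142, 0, 0, 0, 0], [0.02, 0.141, 0, 0, 0, 0], [0, 0, 0, 0, 0, 0], [0, 0, 0, 0, 0, 0]],
  ],
)

```text
clock: 10.2
tcp_pos: [0.6537, 0.0333, 0.098]
orientation: [0.697, 0.717, -0.001, -0.001]
wrist_force: [-0.8, 0.7, -0.4]
finger_gap: 0.0388
finger_force: 30.6
```

```bash
python3 go.py .6546 .0332 .0295 1.6
```

```text
t 10.2 p [0.6537 0.0333 0.098 ] a 1.6 tilt [-0.0016 -0.0001] F [-0.8  0.7 -0.4] gap 0.0388 30.577508211135864 j [ 0.05  0.56 -0.02  0.99 -0.    1.59]
shift units before turn [-0.     0.003  0.228] after turn [-0.     0.003  0.228] turn z 0.0 mm 68.46536424067904
```

Emit:
jog_arm(
  plan=[
    [[0, 0.003, 0.06, 0, 0, 0], [0, 0, 0.06, 0, 0, 0], [0, 0, 0.06, 0, 0, 0], [0, 0, 0.03, 0, 0, 0], [0, 0, 0.008, 0, 0, 0], [0, 0, 0.007, 0, 0, 0], [0, 0, 0.003, 0, 0, 0], [0, 0, 0, 0, 0, 0]],
  ],
)

```text
clock: 11.0
tcp_pos: [0.6551, 0.0331, 0.0314]
orientation: [0.697, 0.717, 0.0, 0.0]
wrist_force: [0.0, -0.0, -0.3]
finger_gap: 0.0396
finger_force: 30.6
```

Emit:
jog_arm(
  plan=[
    [[0, 0, 0.004, 0, 0, 0], [0, 0, 0.003, 0, 0, 0], [0, 0, 0, 0, 0, 0]],
  ],
)

```text
clock: 11.3
tcp_pos: [0.655, 0.0331, 0.0291]
orientation: [0.697, 0.717, 0.0, 0.0]
wrist_force: [-0.8, -0.0, 2.0]
finger_gap: 0.0391
finger_force: 30.9
```

Emit:
jog_arm(
  plan=[
    [[0, 0, 0.002, 0, 0, 0], [0, 0, 0, 0, 0, 0]],
  ],
)

```text
clock: 11.5
tcp_pos: [0.655, 0.0332, 0.0291]
orientation: [0.697, 0.717, 0.0, 0.0]
wrist_force: [-1.3, 0.7, 6.3]
finger_gap: 0.0391
finger_force: 31.3
```

Emit:
jog_arm(
  plan=[
    [[0, 0, 0, 0, 0, 0], [0, 0, 0, 0, 0, 0], [0, 0, 0, 0, 0, 0], [0, 0, -0.02, 0, 0, 0], [0, 0, -0.06, 0, 0, 0], [0, 0, -0.1, 0, 0, 0], [0, 0, -0.1, 0, 0, 0]],
  ],
  jaw=0.7,
)

```text
clock: 12.2
tcp_pos: [0.654, 0.0331, 0.1125]
orientation: [0.697, 0.717, -0.001, -0.001]
wrist_force: [0.6, 0.9, 0.1]
finger_gap: 0.0598
finger_force: 0.0
```

```bash
python3 go.py .4609 .1691 .11 1.76
```

```text
t 12.2 p [0.654  0.0331 0.1125] a 1.6 tilt [-0.0015 -0.0001] F [0.6 0.9 0.1] gap 0.0598 0.0 j [ 0.05  0.55 -0.    1.02  0.    1.59]
shift units before turn [ 0.472 -0.63   0.008] after turn [ 0.566 -0.547  0.008] turn z -0.204 mm 236.19708522573248
```

Emit:
jog_arm(
  plan=[
    [[0, 0, 0.004, 0, 0, -0.102], [0, 0, 0.004, 0, 0, -0.102], [0.094, -0.091, 0, 0, 0, 0], [0.094, -0.091, 0, 0, 0, 0], [0.094, -0.091, 0, 0, 0, 0], [0.094, -0.091, 0, 0, 0, 0], [0.095, -0.091, 0, 0, 0, 0], [0.095, -0.092, 0, 0, 0, 0], [0, 0, 0, 0, 0, 0], [0, 0, 0, 0, 0, 0]],
  ],
  jaw=1,
)

```text
clock: 13.2
tcp_pos: [0.4613, 0.1695, 0.11]
orientation: [0.636, 0.771, 0.0, 0.0]
wrist_force: [1.3, -0.3, 0.3]
finger_gap: 0.0855
finger_force: 0.0
```

```bash
python3 go.py .4609 .1691 .032 1.76
```

```text
t 13.2 p [0.4613 0.1695 0.11  ] a 1.762 tilt [ 0.0011 -0.    ] F [ 1.3 -0.3  0.3] gap 0.0855 0.0 j [ 0.35  0.29 -0.44  0.85 -0.    1.73]
shift units before turn [-0.001 -0.002  0.26 ] after turn [-0.001 -0.002  0.26 ] turn z 0.002 mm 78.0519459685381
```

Emit:
jog_arm(
  plan=[
    [[0, 0, 0.08, 0, 0, 0], [0, 0, 0.08, 0, 0, 0], [0, 0, 0.06, 0, 0, 0], [0, 0, 0.04, 0, 0, 0], [0, 0, 0, 0, 0, 0], [0, 0, 0, 0, 0, 0]],
  ],
)

```text
clock: 13.8
tcp_pos: [0.4626, 0.1686, 0.0317]
orientation: [0.638, 0.77, 0.0, 0.0]
wrist_force: [-0.0, -0.2, 0.2]
finger_gap: 0.0855
finger_force: 0.0
```

Emit:
jog_arm(
  plan=[
    [[0, 0, 0, 0, 0, 0], [0, 0, 0, 0, 0, 0], [0, 0, 0, 0, 0, 0], [0, 0, 0, 0, 0, 0], [0, 0, 0, 0, 0, 0], [0, 0, 0, 0, 0, 0], [0, 0, 0, 0, 0, 0], [0, 0, 0, 0, 0, 0]],
  ],
  jaw=0,
)

```text
clock: 14.6
tcp_pos: [0.4618, 0.1691, 0.0321]
orientation: [0.637, 0.771, 0.0, 0.0]
wrist_force: [-2.1, 0.0, 6.0]
finger_gap: 0.0352
finger_force: 30.4
```

```bash
python3 go.py .5987 .3023 .12 1.76
```

```text
t 14.6 p [0.4618 0.1691 0.0321] a 1.76 tilt [0.0009 0.0002] F [-2.1  0.   6. ] gap 0.0352 30.44165700674057 j [ 0.35  0.38 -0.54  0.65 -0.    1.73]
shift units before turn [ 0.35   0.532 -0.293] after turn [ 0.35   0.532 -0.293] turn z 0.0 mm 210.23312472839874
```

Emit:
jog_arm(
  plan=[
    [[0, 0, -0.04, 0, 0, 0], [0, 0, -0.08, 0, 0, 0], [0, 0, -0.1, 0, 0, 0], [0, 0, -0.073, 0, 0, 0], [0.07, 0.106, 0, 0, 0, 0], [0.07, 0.106, 0, 0, 0, 0], [0.07, 0.107, 0, 0, 0, 0], [0.07, 0.106, 0, 0, 0, 0], [0.07, 0.107, 0, 0, 0, 0], [0, 0, 0, 0, 0, 0], [0, 0, 0, 0, 0, 0]],
  ],
)

```text
clock: 15.7
tcp_pos: [0.598, 0.3024, 0.118]
orientation: [0.637, 0.771, -0.001, -0.0]
wrist_force: [-0.2, -0.1, -2.2]
finger_gap: 0.0352
finger_force: 30.5
```

```bash
python3 go.py .5987 .3023 .038 1.76
```

```text
t 15.7 p [0.598  0.3024 0.118 ] a 1.761 tilt [-0.002  -0.0012] F [-0.2 -0.1 -2.2] gap 0.0352 30.52110493183136 j [ 0.47  0.57  0.05  1.06 -0.    1.85]
shift units before turn [-0.001  0.002  0.267] after turn [-0.001  0.002  0.267] turn z 0.001 mm 79.96986191922136
```

Emit:
jog_arm(
  plan=[
    [[0, 0.002, 0.06, 0, 0, 0], [0, 0, 0.06, 0, 0, 0], [0, 0, 0.06, 0, 0, 0], [0, 0, 0.05, 0, 0, 0], [0, 0, 0.02, 0, 0, 0], [0, 0, 0.01, 0, 0, 0], [0, 0, 0.005, 0, 0, 0], [0, 0, 0, 0, 0, 0], [0, 0, 0, 0, 0, 0]],
  ],
)

```text
clock: 16.6
tcp_pos: [0.5996, 0.3025, 0.0408]
orientation: [0.637, 0.771, 0.001, 0.0]
wrist_force: [0.2, 0.4, -1.6]
finger_gap: 0.035
finger_force: 30.5
```

Emit:
jog_arm(
  plan=[
    [[0, 0, 0.004, 0, 0, 0], [0, 0, 0.004, 0, 0, 0], [0, 0, 0.002, 0, 0, 0], [0, 0, 0, 0, 0, 0]],
  ],
)

```text
clock: 17.0
tcp_pos: [0.5995, 0.3025, 0.0382]
orientation: [0.637, 0.771, 0.001, 0.0]
wrist_force: [-1.9, 0.6, 5.0]
finger_gap: 0.0353
finger_force: 30.9
```

Emit:
jog_arm(
  plan=[
    [[0, 0, 0, 0, 0, 0], [0, 0, 0, 0, 0, 0], [0, 0, 0, 0, 0, 0], [0, 0, -0.02, 0, 0, 0], [0, 0, -0.06, 0, 0, 0], [0, 0, -0.1, 0, 0, 0], [0, 0, -0.07, 0, 0, 0]],
  ],
  jaw=0.65,
)

```text
clock: 17.7
tcp_pos: [0.5995, 0.3025, 0.1137]
orientation: [0.637, 0.771, 0.001, 0.0]
wrist_force: [0.7, -0.3, 0.8]
finger_gap: 0.0558
finger_force: 0.0
```

```bash
python3 go.py .4525 -.1392 .10 1.6
```

```text
t 17.7 p [0.5995 0.3025 0.1137] a 1.76 tilt [0.0011 0.0005] F [ 0.7 -0.3  0.8] gap 0.0558 0.0 j [ 0.47  0.57  0.05  1.05 -0.    1.85]
shift units before turn [-1.354 -0.758  0.046] after turn [-1.457 -0.533  0.046] turn z 0.204 mm 465.72180575297716
```

Emit:
jog_arm(
  plan=[
    [[0, 0, 0, 0, 0, 0.102], [0, 0, 0, 0, 0, 0.102], [-0.146, -0.053, 0, 0, 0, 0], [-0.146, -0.053, 0, 0, 0, 0], [-0.146, -0.053, 0, 0, 0, 0], [-0.146, -0.053, 0, 0, 0, 0], [-0.146, -0.053, 0, 0, 0, 0], [-0.146, -0.053, 0, 0, 0, 0], [-0.146, -0.053, 0, 0, 0, 0], [-0.146, -0.053, 0, 0, 0, 0], [-0.146, -0.053, 0, 0, 0, 0], [-0.143, -0.056, 0.046, 0, 0, 0]],
  ],
  jaw=1,
)

```text
clock: 18.9
tcp_pos: [0.4532, -0.1416, 0.1]
orientation: [0.697, 0.717, 0.001, 0.002]
wrist_force: [1.3, -0.7, -0.2]
finger_gap: 0.0852
finger_force: 0.0
```

Emit:
jog_arm(
  plan=[
    [[0, 0, 0, 0, 0, 0], [0, 0, 0, 0, 0, 0]],
  ],
)

```text
clock: 19.1
tcp_pos: [0.4514, -0.1401, 0.0982]
orientation: [0.698, 0.716, 0.0, -0.0]
wrist_force: [0.8, -0.9, 0.2]
finger_gap: 0.0851
finger_force: 0.0
```

```bash
python3 go.py .4525 -.1392 .027 1.6
```

```text
t 19.1 p [ 0.4514 -0.1401  0.0982] a 1.597 tilt [-0.0001  0.0006] F [ 0.8 -0.9  0.2] gap 0.0851 0.0 j [-0.3   0.27 -0.5   0.8   0.    1.24]
shift units before turn [0.003 0.004 0.237] after turn [0.003 0.004 0.237] turn z -0.004 mm 71.23434857044671
```

Emit:
jog_arm(
  plan=[
    [[0.003, 0.004, 0.08, 0, 0, 0], [0, 0, 0.08, 0, 0, 0], [0, 0, 0.05, 0, 0, 0], [0, 0, 0.027, 0, 0, 0], [0, 0, 0, 0, 0, 0], [0, 0, 0, 0, 0, 0]],
  ],
)

```text
clock: 19.7
tcp_pos: [0.454, -0.1378, 0.0276]
orientation: [0.696, 0.718, 0.0, 0.0]
wrist_force: [0.6, 0.6, -0.6]
finger_gap: 0.0852
finger_force: 0.0
```

Emit:
jog_arm(
  plan=[
    [[0, 0, 0, 0, 0, 0], [0, 0, 0, 0, 0, 0], [0, 0, 0, 0, 0, 0], [0, 0, 0, 0, 0, 0], [0, 0, 0, 0, 0, 0], [0, 0, 0, 0, 0, 0], [0, 0, 0, 0, 0, 0], [0, 0, 0, 0, 0, 0]],
  ],
  jaw=0,
)

```text
clock: 20.5
tcp_pos: [0.4534, -0.1385, 0.0277]
orientation: [0.697, 0.717, 0.0, 0.0]
wrist_force: [-1.3, 0.6, 6.2]
finger_gap: 0.041
finger_force: 29.9
```

```bash
python3 go.py .6123 .2317 .12 1.76
```

```text
t 20.5 p [ 0.4534 -0.1385  0.0277] a 1.6 tilt [ 0.001  -0.0002] F [-1.3  0.6  6.2] gap 0.041 29.943684339523315 j [-0.3   0.36 -0.59  0.62  0.    1.25]
shift units before turn [ 1.218  0.565 -0.308] after turn [ 1.112  0.752 -0.308] turn z -0.204 mm 413.2991903867937
```

Emit:
jog_arm(
  plan=[
    [[0, 0, -0.04, 0, 0, 0], [0, 0, -0.134, 0, 0, -0.102], [0, 0, -0.134, 0, 0, -0.102], [0.123, 0.083, 0, 0, 0, 0], [0.123, 0.083, 0, 0, 0, 0], [0.123, 0.083, 0, 0, 0, 0], [0.124, 0.084, 0, 0, 0, 0], [0.124, 0.084, 0, 0, 0, 0], [0.124, 0.084, 0, 0, 0, 0], [0.124, 0.084, 0, 0, 0, 0], [0.124, 0.084, 0, 0, 0, 0], [0.123, 0.084, 0, 0, 0, 0]],
  ],
)

```text
clock: 21.7
tcp_pos: [0.6124, 0.2334, 0.119]
orientation: [0.637, 0.771, -0.0, -0.0]
wrist_force: [0.4, -0.2, -0.6]
finger_gap: 0.0406
finger_force: 30.8
```

Emit:
jog_arm(
  plan=[
    [[0, 0, 0, 0, 0, 0], [0, 0, 0, 0, 0, 0]],
  ],
)

```text
clock: 21.9
tcp_pos: [0.6119, 0.2325, 0.1185]
orientation: [0.636, 0.771, -0.001, -0.0]
wrist_force: [-0.7, -0.3, -1.1]
finger_gap: 0.0408
finger_force: 30.9
```

```bash
python3 go.py .6123 .2317 .0337 1.76
```

```text
t 21.9 p [0.6119 0.2325 0.1185] a 1.762 tilt [-0.0012 -0.0009] F [-0.7 -0.3 -1.1] gap 0.0408 30.86720645427704 j [ 0.36  0.54  0.01  1.04 -0.    1.74]
shift units before turn [-0.003  0.001  0.283] after turn [-0.003  0.001  0.283] turn z 0.002 mm 84.80993041870279
```

Emit:
jog_arm(
  plan=[
    [[-0.002, 0.001, 0.06, 0, 0, 0], [0, 0, 0.06, 0, 0, 0], [0, 0, 0.06, 0, 0, 0], [0, 0, 0.06, 0, 0, 0], [0, 0, 0.02, 0, 0, 0], [0, 0, 0.01, 0, 0, 0], [0, 0, 0.006, 0, 0, 0], [0, 0, 0, 0, 0, 0], [0, 0, 0, 0, 0, 0]],
  ],
)

```text
clock: 22.8
tcp_pos: [0.6132, 0.2314, 0.0375]
orientation: [0.637, 0.771, 0.001, 0.0]
wrist_force: [0.9, -0.2, -0.6]
finger_gap: 0.0408
finger_force: 30.9
```

Emit:
jog_arm(
  plan=[
    [[0, 0, 0.004, 0, 0, 0], [0, 0, 0.003, 0, 0, 0], [0, 0, 0, 0, 0, 0]],
  ],
)

```text
clock: 23.1
tcp_pos: [0.6126, 0.2313, 0.0345]
orientation: [0.637, 0.771, -0.0, -0.0]
wrist_force: [0.0, -1.3, -1.1]
finger_gap: 0.041
finger_force: 30.9
```

Emit:
jog_arm(
  plan=[
    [[0, 0, 0.004, 0, 0, 0], [0, 0, 0.002, 0, 0, 0], [0, 0, 0, 0, 0, 0]],
  ],
)

```text
clock: 23.4
tcp_pos: [0.6127, 0.2314, 0.0338]
orientation: [0.637, 0.771, 0.0, 0.0]
wrist_force: [-1.7, -0.2, 4.6]
finger_gap: 0.0407
finger_force: 31.5
```

Emit:
jog_arm(
  plan=[
    [[0, 0, 0, 0, 0, 0], [0, 0, 0, 0, 0, 0], [0, 0, 0, 0, 0, 0], [0, 0, -0.02, 0, 0, 0], [0, 0, -0.06, 0, 0, 0], [0, 0, -0.1, 0, 0, 0], [0, 0, -0.08, 0, 0, 0]],
  ],
  jaw=0.7,
)

```text
clock: 24.1
tcp_pos: [0.6128, 0.2313, 0.1121]
orientation: [0.637, 0.771, 0.0, 0.0]
wrist_force: [0.2, 0.7, 1.0]
finger_gap: 0.0598
finger_force: 0.0
```

```bash
python3 go.py .4423 .2824 .09 1.76
```

```text
t 24.1 p [0.6128 0.2313 0.1121] a 1.76 tilt [0.0004 0.0002] F [0.2 0.7 1. ] gap 0.0598 0.0 j [ 0.36  0.55 -0.    1.02  0.    1.74]
shift units before turn [ 0.274 -0.526  0.074] after turn [ 0.274 -0.526  0.074] turn z 0.0 mm 179.3300954350484
```

Emit:
jog_arm(
  plan=[
    [[0.068, -0.131, 0, 0, 0, 0], [0.068, -0.131, 0, 0, 0, 0], [0.069, -0.132, 0, 0, 0, 0], [0.069, -0.132, 0, 0, 0, 0], [0, 0, 0.074, 0, 0, 0], [0, 0, 0, 0, 0, 0], [0, 0, 0, 0, 0, 0]],
  ],
  jaw=1,
)

```text
clock: 24.8
tcp_pos: [0.4425, 0.2824, 0.0889]
orientation: [0.637, 0.771, 0.0, 0.0]
wrist_force: [-0.0, -0.2, -0.1]
finger_gap: 0.0852
finger_force: 0.0
```

```bash
python3 go.py .4423 .2824 .002 1.76; python3 - <<'E'
from fit import *
T=ctrl.snapshot("top"); cv2.imwrite("pics/t1.png",cv2.resize(T["img"][150:285,165:400,::-1],None,fx=3.4,fy=3.4,interpolation=cv2.INTER_CUBIC))
E
```

```text
t 24.8 p [0.4425 0.2824 0.0889] a 1.76 tilt [ 0.0002 -0.0001] F [-0.  -0.2 -0.1] gap 0.0852 0.0 j [ 0.57  0.36 -0.39  0.82 -0.    1.95]
shift units before turn [ 0.    -0.001  0.29 ] after turn [ 0.    -0.001  0.29 ] turn z -0.0 mm 86.8863757518663
```

View pics/t1.png

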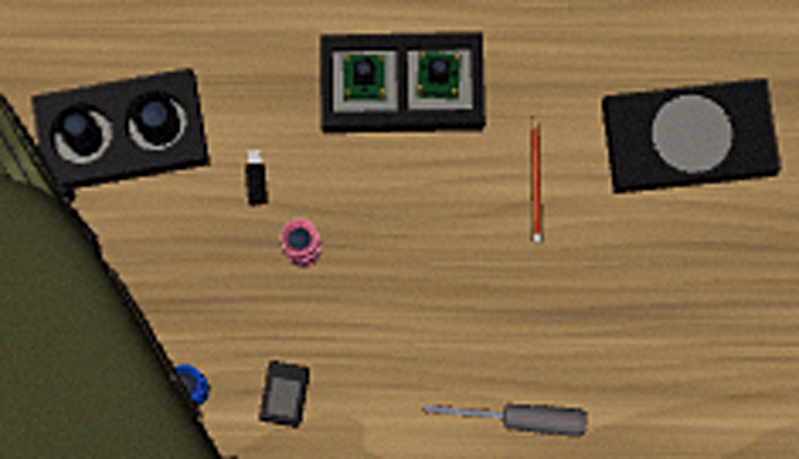

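The crop shows both lenses in the wells (around 80,135 and 155,120). Both boards are in their pockets (365,75 and 438,73), all upright, so the filter is next.

Emit:
jog_arm(
  plan=[
    [[0, 0, 0.08, 0, 0, 0], [0, 0, 0.08, 0, 0, 0], [0, 0, 0.07, 0, 0, 0], [0, 0, 0.04, 0, 0, 0], [0, 0, 0.02, 0, 0, 0], [0, 0, 0, 0, 0, 0], [0, 0, 0, 0, 0, 0]],
  ],
)

```text
clock: 25.55
tcp_pos: [0.4431, 0.2827, 0.0023]
orientation: [0.637, 0.771, 0.001, 0.0]
wrist_force: [-0.3, -0.6, 0.2]
finger_gap: 0.0856
finger_force: 0.0
```

Emit:
jog_arm(
  plan=[
    [[0, 0, 0, 0, 0, 0], [0, 0, 0, 0, 0, 0], [0, 0, 0, 0, 0, 0], [0, 0, 0, 0, 0, 0], [0, 0, 0, 0, 0, 0], [0, 0, 0, 0, 0, 0], [0, 0, 0, 0, 0, 0]],
  ],
  jaw=0,
)

```text
clock: 26.25
tcp_pos: [0.4427, 0.2827, 0.0027]
orientation: [0.637, 0.771, 0.001, 0.0]
wrist_force: [-1.0, -0.4, 5.5]
finger_gap: 0.0541
finger_force: 30.5
```

```bash
python3 go.py .605 -.2795 .12 1.4
```

```text
t 26.25 p [0.4427 0.2827 0.0027] a 1.76 tilt [0.0015 0.0009] F [-1.  -0.4  5.5] gap 0.0541 30.49734055995941 j [ 0.57  0.46 -0.5   0.61 -0.    1.95]
shift units before turn [-1.942  0.179 -0.391] after turn [-1.755  0.852 -0.391] turn z 0.459 mm 596.7902621857208
```

Emit:
jog_arm(
  plan=[
    [[0, 0, -0.03, 0, 0, 0], [0, 0, -0.06, 0, 0, 0], [0, 0, -0.1, 0, 0, 0.153], [0, 0, -0.1, 0, 0, 0.153], [0, 0, -0.1, 0, 0, 0.153], [0, 0, 0, 0, 0, 0]],
  ],
)

```text
clock: 26.85
tcp_pos: [0.445, 0.2842, 0.1234]
orientation: [0.765, 0.644, 0.004, 0.001]
wrist_force: [1.1, 0.6, 0.2]
finger_gap: 0.0539
finger_force: 31.8
```

```bash
python3 go.py .605 -.2795 .12 1.4
```

```text
t 26.85 p [0.445  0.2842 0.1234] a 1.398 tilt [0.0076 0.0048] F [1.1 0.6 0.2] gap 0.0539 31.787806749343872 j [ 0.57  0.33 -0.34  0.9  -0.    2.31]
shift units before turn [-1.76   0.848  0.011] after turn [-1.761  0.845  0.011] turn z -0.002 mm 585.9630539191498
```

Emit:
jog_arm(
  plan=[
    [[-0.06, 0.03, 0, 0, 0, 0], [-0.13, 0.063, 0, 0, 0, 0], [-0.13, 0.063, 0, 0, 0, 0], [-0.13, 0.063, 0, 0, 0, 0], [-0.13, 0.063, 0, 0, 0, 0], [-0.13, 0.063, 0, 0, 0, 0], [-0.13, 0.063, 0, 0, 0, 0], [-0.13, 0.063, 0, 0, 0, 0], [-0.13, 0.063, 0, 0, 0, 0], [-0.13, 0.063, 0, 0, 0, 0], [-0.13, 0.063, 0, 0, 0, 0], [-0.13, 0.063, 0, 0, 0, 0]],
  ],
)

```text
clock: 28.05
tcp_pos: [0.5793, -0.1967, 0.1179]
orientation: [0.765, 0.644, -0.0, -0.001]
wrist_force: [0.5, -0.4, -0.5]
finger_gap: 0.0542
finger_force: 31.8
```

Emit:
jog_arm(
  plan=[
    [[-0.13, 0.063, 0, 0, 0, 0], [-0.09, 0.045, 0, 0, 0, 0], [-0.045, 0.021, 0, 0, 0, 0], [0, 0, 0, 0, 0, 0], [0, 0, 0, 0, 0, 0]],
  ],
)

```text
clock: 28.55
tcp_pos: [0.6035, -0.2788, 0.1179]
orientation: [0.765, 0.644, -0.0, -0.001]
wrist_force: [0.3, 0.1, 0.2]
finger_gap: 0.0538
finger_force: 31.8
```

```bash
python3 go.py .605 -.2795 .0277 1.4
```

```text
t 28.55 p [ 0.6035 -0.2788  0.1179] a 1.4 tilt [-0.0016  0.0016] F [0.3 0.1 0.2] gap 0.0538 31.799672842025757 j [-0.43  0.56  0.04  1.05  0.    1.31]
shift units before turn [-0.002  0.005  0.301] after turn [-0.002  0.005  0.301] turn z 0.0 mm 90.26443897333216
```

Emit:
jog_arm(
  plan=[
    [[-0.002, 0.004, 0.06, 0, 0, 0], [0, 0, 0.07, 0, 0, 0], [0, 0, 0.07, 0, 0, 0], [0, 0, 0.05, 0, 0, 0], [0, 0, 0.03, 0, 0, 0], [0, 0, 0.01, 0, 0, 0], [0, 0, 0.005, 0, 0, 0], [0, 0, 0, 0, 0, 0], [0, 0, 0, 0, 0, 0]],
  ],
)

```text
clock: 29.45
tcp_pos: [0.606, -0.281, 0.031]
orientation: [0.765, 0.644, 0.0, 0.001]
wrist_force: [0.3, -0.0, -0.4]
finger_gap: 0.0541
finger_force: 31.8
```

Emit:
jog_arm(
  plan=[
    [[0, 0, 0.003, 0, 0, 0], [0, 0, 0.003, 0, 0, 0], [0, 0, 0, 0, 0, 0]],
  ],
)

```text
clock: 29.75
tcp_pos: [0.6053, -0.2809, 0.0283]
orientation: [0.765, 0.644, 0.0, 0.0]
wrist_force: [0.1, 0.7, -0.4]
finger_gap: 0.0543
finger_force: 31.8
```

Emit:
jog_arm(
  plan=[
    [[0, 0, 0.003, 0, 0, 0], [0, 0, 0.002, 0, 0, 0], [0, 0, 0, 0, 0, 0]],
  ],
)

```text
clock: 30.05
tcp_pos: [0.6054, -0.281, 0.0278]
orientation: [0.765, 0.644, 0.0, 0.0]
wrist_force: [-1.9, 0.9, 5.6]
finger_gap: 0.0543
finger_force: 32.3
```

Emit:
jog_arm(
  plan=[
    [[0, 0, 0, 0, 0, 0], [0, 0, 0, 0, 0, 0], [0, 0, 0, 0, 0, 0], [0, 0, -0.02, 0, 0, 0], [0, 0, -0.06, 0, 0, 0], [0, 0, -0.15, 0, 0, 0], [0, 0, -0.15, 0, 0, 0], [-0.06, -0.14, -0.04, 0, 0, 0], [-0.06, -0.14, -0.04, 0, 0, 0], [-0.06, -0.14, -0.04, 0, 0, 0], [-0.06, -0.14, 0, 0, 0, 0], [-0.06, -0.14, 0, 0, 0, 0]],
  ],
  jaw=0.85,
)

```text
clock: 31.25
tcp_pos: [0.3818, -0.3342, 0.1778]
orientation: [0.765, 0.644, 0.0, 0.001]
wrist_force: [-0.0, -2.0, -0.7]
finger_gap: 0.0727
finger_force: 0.0
```

Emit:
jog_arm(
  plan=[
    [[-0.15, -0.05, 0, 0, 0, 0], [-0.15, -0.05, 0, 0, 0, 0], [-0.15, -0.05, 0, 0, 0, 0], [-0.15, -0.05, 0, 0, 0, 0], [0, 0, 0, 0, 0, 0], [0, 0, 0, 0, 0, 0]],
  ],
)

```text
clock: 31.85
tcp_pos: [0.2925, -0.5016, 0.1767]
orientation: [0.766, 0.643, 0.0, -0.0]
wrist_force: [-0.3, 0.7, -1.2]
finger_gap: 0.0723
finger_force: 0.0
```

```bash
python3 - <<'E'
from fit import *
T=ctrl.snapshot("top"); S=ctrl.snapshot("scene"); print(ctrl.get_obs()["tcp_pos"])
a=cv2.resize(T["img"][150:285,115:400,::-1],None,fx=2.8,fy=2.2,interpolation=cv2.INTER_CUBIC)
b=cv2.resize(S["img"][120:320,135:435,::-1],None,fx=798/300,fy=1.49,interpolation=cv2.INTER_CUBIC)
cv2.imwrite("pics/f.png",np.vstack([a,b])); print(a.shape,b.shape)
d=[cv2.imread(f"pics/{n}0.png")[:,:,::-1] for n in("top","scene")]
for n,i,w in(("top",T["img"],np.s_[165:210,115:165]),("scene",S["img"],np.s_[125:182,382:425])):
    print(n,cv2.absdiff(np.ascontiguousarray(d[n=="scene"][w]),np.ascontiguousarray(i[w])).mean())
E
```

```text
[ 0.29348287 -0.49996529  0.17670338]
(297, 798, 3) (298, 798, 3)
top 5.268296296296296
scene 1.5463076295389637
```

View pics/f.png

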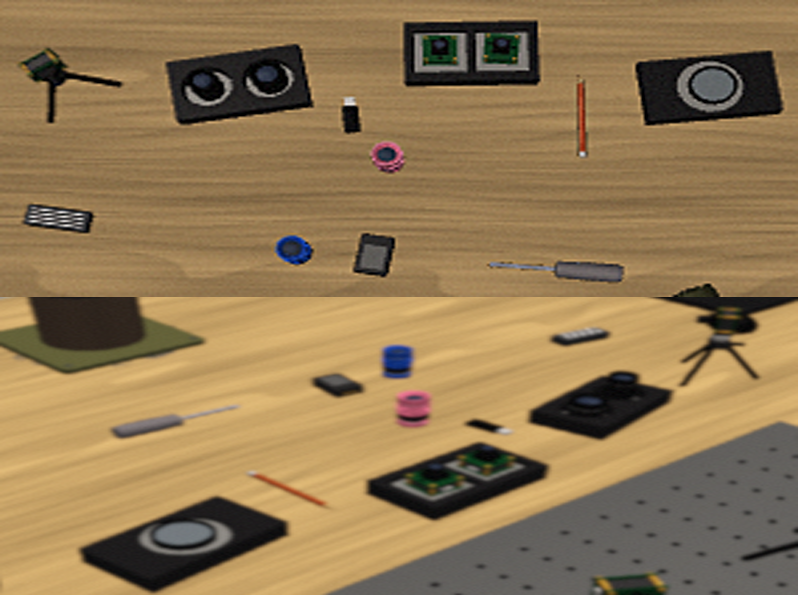

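The final views show everything in place. The lenses are upright in their wells (205,85 and 268,78), the boards are lens-up in their pockets (440,48 and 503,45), and the filter is flat and centred (714,85). The tripod at about 55,75 hasn't moved, so I'm handing in.

```bash
python3 -c "
from station import ctrl
print(ctrl.hand_in())"
```

```text
the job is handed in; nothing more can be done
None
```

I put both lenses, both board cameras and the filter into their foam pockets, left the tripod camera untouched, and handed the job in at about 32 s; the hand-in call returned no verdict, but the last pictures showed everything in place.

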